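# Tip a flow module face-up into its dock and push it home

### The arm

A 6-joint arm with a two-finger parallel gripper is mounted at the origin on a cart in front of the work surface, level with it; the furniture and walls round the work are solid. World frame = base frame: x ahead of the robot, y to its left, z up, the work surface at z = 0. Lengths are in m, angles in rad, forces in N, time in s.
With the tool pointing down it reaches from about 0.35 to 0.775 m from the base axis. Payload 7.3 kg.
Tool frame: the origin (TCP) lies at the centre of the arm's flange, where the gripper is bolted on; the fingertips stand 178 mm ahead of it and the grasp point (between the pads) lies 159 mm ahead of it; z points along the fingers, y is the line along which they close (so a half turn about z gives the same grasp; the last joint's range is limited). The gripper opens to 92 mm and grips with 3 to 60 N. Pads are 19 mm wide; open, the fingers measure 130 mm over their backs; the gripper's body (75 mm by 190 mm) begins 47 mm behind the grasp point.
Start: joints at [-1.451, 0.342, 1.524, -0, 1.275, -0.146], TCP at [0.138, -0.507, 0.405] pointing down, gripper open.
Joint ranges: [-2.53, 2.53], [-0.77, 2.02], [0.04, 2.7], [-1, 4.14], [0.28, 2.66], [-3.11, 3.11]. Speed limits (rad/s): [2.57, 2.57, 3.14, 3.14, 3.14, 3.14].

### API

Orientations are given as [roll, pitch, yaw] about the fixed x, y, z axes, in that order (R = Rz(yaw) Ry(pitch) Rx(roll)).
In Python, from cell import robot gives the robot as it stands.
- The arm moves only by the shell command python3 drive.py 'ROWS' [OPENING] [FORCE]. ROWS is a JSON object whose key "increments" holds a list of rows, 1 to 8 of them, each of 6 numbers: dx, dy, dz in units of 25 mm, then a rotation vector rx, ry, rz in rad; each row shifts and turns the commanded pose from where the row before left it, along the tool's axes as they then stand; what a row does not reach is not made up. A row lasts 1/12 s, in which the tool goes at most 0.0417 m and 0.125 rad, less where a joint would pass 70% of its speed; a pose out of reach is approached as far as the arm can. OPENING is the finger opening in m, set as the command begins (- or left out keeps the last). The fingers move at their own pace and stop on an object; FORCE is the grip in N (left out, the last holds). Time passes only in rows, so rows that do not move let the fingers close. It prints the time, the measured TCP pose, the force, the opening and the grip force at its end. Input that does not fit is refused with a message, and nothing moves.
- robot.observe(): the state, without advancing time (a new reading comes with each control period).
- robot.read_camera(name): name is "scene" or "top" or "wrist"; returns a dict with "image" (384x512x3 uint8, red, green, blue), "fx", "fy", "cx", "cy" (pixels), "pose" (4x4, takes a point from camera to world coordinates). Camera axes: x right, y down, z forward; pixel columns grow to the right and rows downward; lengths in m; the calibration is good to about 2 mm. A picture is of the moment at which its call begins. There is no depth.
- robot.hand_in(): hands the job in; it is judged then, once.
The state is a dict: "time": time; "qpos": joint angles; "qvel": joint speeds; "joint_efforts": joint torques, N m; "tool_pos": TCP position; "tool_rot": TCP orientation; "contact_force": force on the tool from outside, world axes, zero at the start; "torque": the same for the moment, N m; "opening": finger opening in m; "grip_force": force on a finger pad.
Only numpy, scipy, OpenCV 4.12 (cv2) and the standard library are available. Lean on these libraries where they do the work, as an engineer would, in place of code of your own. Each camera call takes 0.05 s, during which the arm holds its last target. There are 200 camera calls.

### The job

The flow-cell module lies on its side. Put it in the pocket of the docking tray sitting flat on its base with the round button up and its two fittings toward the steel port block, then push it along the pocket so the fittings drive the port block fully back against its stop; push firmly but do not ram it (under 30 N). Leave the tape roll, the timer and the clear crystal case where they are.

Things in the scene. Friction and masses are not known exactly. Their poses are not given: they have to be found in the camera images.
- module: flow-cell module, beige-brown block of about 0.3 kg. Origin: centre of its base. x runs to the end with two fittings, z from base to round button. Lower block x -43..29 mm, z 0..14; upper block x -43..23, z 15..34; both y -19..19. Starts on the bench lying on its +y side (y axis down, origin 19 mm up), 38 mm high, 34 mm thick (38.5 over the button); grip it there from above.
- button (a point): centre of the top of the module's round button: module x -3, y 0, z 38.5 mm; button 13 mm in diameter, 4.5 mm proud of the top face
- nose (a point): middle of the module's plain flat end, away from the fittings: module x -43, y 0, z 17 mm. A good place to push it along the pocket
- fittings (a point): point midway between the tips of the module's two fittings: module x 43, y 0, z 25 mm. Fittings at y +-9 mm, from x 28 to 43, 9 mm in diameter, tips 5 mm
- dock: fixed aluminium and grey docking tray, 200 x 114 mm (x -100..100, y -58..56). Origin on its underside, on the bench; x along the pocket toward the port block, y to the left, z up. Pocket: floor at z 10 mm, y -48..-5 (43 wide), from x -60 to the port block. Front sill x -72..-60, top at z 14. Rear stop x 90..100, top at z 39.
- step (a point): middle of the pocket's left edge (dock x 0, y -5, z 14 mm): 4 mm step up to a flat apron of grippy dark rubber, dock y -5..56, top z 14, full length. A module on its side there, base at the step, button to the left, tips base down into the pocket when its upper edge is pushed right; it may end leaning with one edge on the step until its left side is shoved right.
- guide_wall (a point): middle of the top of the tall wall right of the pocket (dock x 0, y -53, z 44 mm); wall y -58..-48, as long as the tray and as high as the seated module: no room for a finger between module and wall. Near the tray's front end stand the pump (130 mm high, front left) and the blue chamber (106 mm high, front right): keep the gripper's body clear of both
- pocket_home (a point): where the module's origin lies when it is fully home: dock x 31, y -26.5 (middle of the pocket width), z 10 mm (pocket floor)
- port_face (a point): point on the front face of the steel port block, 25 mm over the pocket floor, between its two ports, which the fitting tips push against; block 16 x 36 x 30 mm; moves with it. At joint 0 it lies at dock x 60 mm
- port_block (a joint): travel of the port block along dock x, m: 0 forward, 0.014 fully back against its stop. It moves stiffly (about 2.5 N) and stays where it is left; at the stop the force rises sharply. It starts between 0 and 0.004
- tape_roll: roll of pale tape lying flat, 75 mm diameter, 22 mm high; origin centre of its underside. Bystander
- timer: white bench timer, 60 x 62 x 18 mm; origin centre of its underside. Bystander
- crystal_case: clear flat case, 55 x 85 x 18 mm; origin centre of its underside. Bystander

How it is judged:
On the way, in this order (a step that is already met when the one before it is completed fails the run):
1. the module sits base down in the pocket, fittings toward the port block that is not yet fully back (angle between module's own z axis and vertical below 0.06 rad and y of module in the frame of pocket_home between -0.005 and 0.005 m and z of module in the frame of pocket_home below 0.003 m and x of fittings in the frame of dock above 0.02 m and horizontal distance between module and pocket_home below 0.08 m and value of joint port_block below 0.0115 m), for 0.1 s.
2. the module has driven the port block fully back (value of joint port_block above 0.012 m and x of module in the frame of pocket_home above -0.004 m), for 0.1 s.
At the end, for the whole second after the job is handed in: The module rests flat on the pocket floor, button up (within 0.06 rad, 2.5 mm), along the pocket (0.1 rad) within 5 mm of the home position and not more than 4 mm short of it, fittings at the port block (6 mm), the port block within 2 mm of its rear stop, module released and at rest (all of step 2 and angle between module's own z axis and vertical below 0.06 rad and horizontal distance between module and pocket_home below 0.005 m and z of module in the frame of pocket_home below 0.0025 m and horizontal distance between fittings and port_face below 0.006 m and angle between the x axis of module and the x axis of dock, either way round below 0.1 rad and linear speed of module below 0.01 m/s); the robot touches nothing.
It fails at once if the module is rammed against the port block with over 30 N (contact force between module and port_block above 30 N).
It fails at once if the tape roll is moved by over 20 mm (distance of tape_roll from where it was at the start of the episode above 0.02 m).
It fails at once if the timer is moved by over 20 mm (distance of timer from where it was at the start of the episode above 0.02 m).
It fails at once if the crystal case is moved by over 20 mm (distance of crystal_case from where it was at the start of the episode above 0.02 m).
It also fails if it takes over 64 s, if anything falls off the work surface, if the arm or the gripper's body presses on something with over 40 N, if the wrist force passes 120 N, or if a joint passes its speed limit or range.

## Working session

There is one attempt and no reset: what is moved stays moved. The work goes in short steps, Python scripts to look and compute and a shell command to move; the robot and the scene stay as the last step left them, time stands still between calls to the robot, and variables do not carry over. Pictures are saved under pics/ and viewed, at most 10 in all, crops included, and the job is handed in when it is done.

```bash
mkdir -p pics; ls
python3 - <<'E'
from cell import robot
import cv2,numpy as np
for n in("scene","top"):
    c=robot.read_camera(n);print(n,c["fx"],c["fy"],c["cx"],c["cy"],np.round(c["pose"],4).tolist())
    cv2.imwrite(f"pics/{n}0.png",cv2.cvtColor(c["image"],cv2.COLOR_RGB2BGR)); np.savez(f"{n}0.npz",**c)
a=[cv2.imread(f"pics/{n}0.png") for n in("scene","top")]
E
```

```text
cell.py
drive.py
pics
scene 375.3970330565048 375.3970330565048 255.31459702958063 194.6842840250994 [[-0.7744, -0.3502, 0.527, 0.1533], [-0.6322, 0.3945, -0.6668, 0.8207], [0.0256, -0.8495, -0.5269, 0.5645], [0.0, 0.0, 0.0, 1.0]]
top 469.27962694477435 469.27962694477435 262.77580353092094 191.87011133281644 [[0.0199, -0.9949, 0.0984, 0.5194], [-0.9998, -0.0202, -0.0021, 0.1988], [0.004, -0.0984, -0.9951, 1.3331], [0.0, 0.0, 0.0, 1.0]]
```

View pics/top0.png

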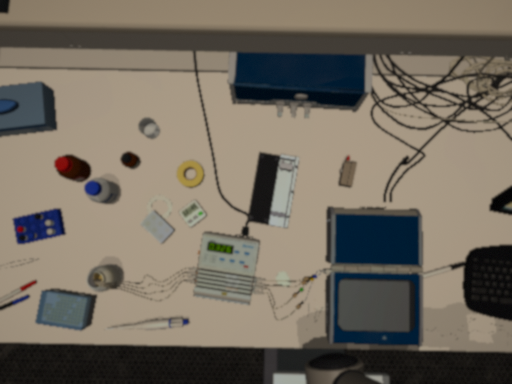

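View pics/scene0.png

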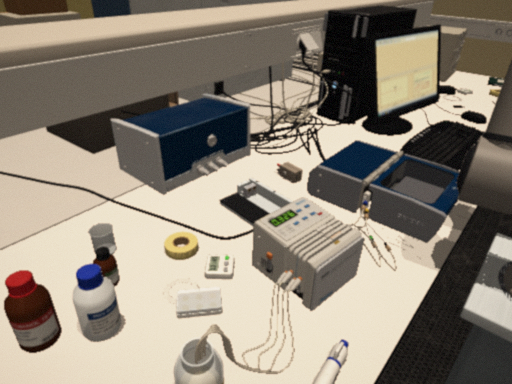

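```bash
cat > h.py <<'E'
from cell import robot
import cv2,numpy as np
from scipy.spatial.transform import Rotation as R
def cam(n,tag):
    c=robot.read_camera(n); np.savez(f"{tag}.npz",**c); return c
def load(tag): return dict(np.load(f"{tag}.npz"))
def ray(c,u,v):
    d=c["pose"][:3,:3]@np.array([(u-c["cx"])/c["fx"],(v-c["cy"])/c["fy"],1]); return c["pose"][:3,3],d
def onz(c,u,v,z):
    o,d=ray(c,u,v); return o+d*(z-o[2])/d[2]
def proj(c,p):
    q=c["pose"][:3,:3].T@(np.asarray(p)-c["pose"][:3,3]); return np.array([c["fx"]*q[0]/q[2]+c["cx"],c["fy"]*q[1]/q[2]+c["cy"]])
def tri(c1,p1,c2,p2):
    o1,d1=ray(c1,*p1);o2,d2=ray(c2,*p2)
    A=np.stack([d1,-d2],1);s=np.linalg.lstsq(A,o2-o1,rcond=None)[0]
    a,b=o1+s[0]*d1,o2+s[1]*d2; return (a+b)/2,np.linalg.norm(a-b)
def T():
    s=robot.observe();return np.array(s["tool_pos"]),s["tool_rot"],R.from_euler("xyz",s["tool_rot"])
def crop(c,x0,y0,x1,y1,k): 
    return cv2.resize(cv2.cvtColor(c["image"],cv2.COLOR_RGB2BGR)[y0:y1,x0:x1],None,fx=k,fy=k,interpolation=cv2.INTER_CUBIC)
E
python3 - <<'E'
from h import *
a=load("top0");b=load("scene0")
i=crop(a,235,135,375,245,5);j=crop(b,215,150,315,260,2.7)
cv2.imwrite("pics/z1.png",i[:550,:700])
p,r,_=T();print(p,r)
c=cam("wrist","w0");print(c["fx"],np.round(c["pose"],3).tolist())
for n,u,v,z in(("mod",347,172,.038),("dock",275,190,.02),("pump",228,268,.13),("tape",190,174,.02)): print(n,onz(a,u,v,z))
E
```

```text
[ 0.13790102 -0.50646053  0.40413514] [-3.14031287e+00 -1.90808744e-04  2.65763824e-01]
327.4590560322181 [[0.262, -0.924, -0.279, 0.214], [-0.965, -0.252, -0.074, -0.486], [-0.002, 0.288, -0.958, 0.384], [0.0, 0.0, 0.0, 1.0]]
mod [ 0.70788815 -0.03743331  0.038     ]
dock [0.65525265 0.16182763 0.02      ]
pump [0.4427194  0.28060867 0.13      ]
tape [0.69574419 0.40234647 0.02      ]
```

View pics/z1.png

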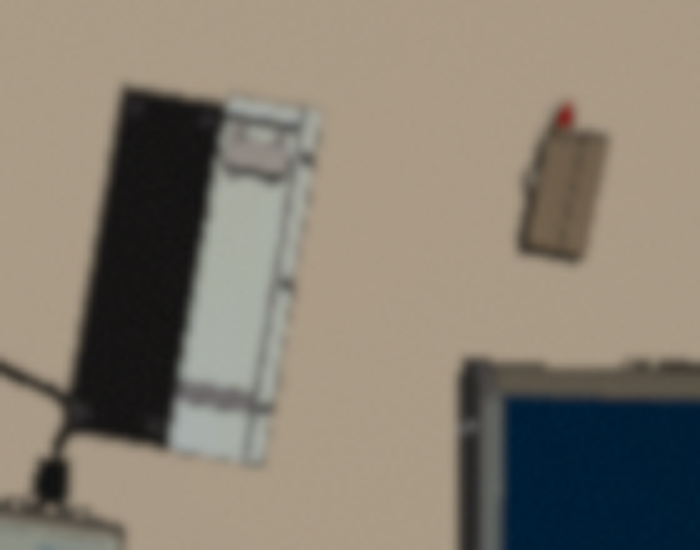

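The top view shows the module at (347,172): red fittings point up the image (+x), button to the left, already oriented like the dock. The dock is at (275,190), with the port block at its far end. I'll move the wrist camera over the module.

The manual's scale: shifts go in units of 25 mm. Converting my numbers, 0.0375 m is 1.5, -0.017 m is -0.68.

```bash
python3 drive.py '{"increments": [[1.5,-0.68,0,0,0,0],[1.5,-0.68,0,0,0,0],[1.5,-0.68,0,0,0,0],[1.5,-0.68,0,0,0,0],[1.5,-0.68,0,0,0,0],[1.5,-0.68,0,0,0,0],[1.5,-0.68,0,0,0,0],[1.5,-0.68,0,0,0,0]]}' 0.09
python3 drive.py '{"increments": [[1.5,-0.68,0,0,0,0],[1.5,-0.68,0,0,0,0],[1.5,-0.68,0,0,0,0],[1.5,-0.68,0,0,0,0],[1.5,-0.68,0,0,0,0],[1.5,-0.68,0,0,0,0],[1.5,-0.68,0,0,0,0],[1.5,-0.68,0,0,0,0]]}'
python3 drive.py '{"increments": [[0,0,0,0,0,0.1],[0,0,0,0,0,0.1],[0,0,0,0,0,0.1],[0,0,0,0,0,0.1],[0,0,0,0,0,0.05],[0,0,0,0,0,0]]}'
python3 - <<'E'
from h import *
c=cam("wrist","w1");print(T()[:2]);cv2.imwrite("pics/w1.png",crop(c,0,0,512,384,1.5))
E
```

```text
time: 0.82
tool_pos: [0.3928, -0.2949, 0.4047]
tool_rot: [3.142, 0.0, 0.266]
contact_force: [0.5, -1.5, 0.3]
opening: 0.0905
grip_force: 0.0
time: 1.48
tool_pos: [0.6467, -0.0847, 0.4043]
tool_rot: [-3.141, 0.001, 0.266]
contact_force: [1.2, -1.1, -0.1]
opening: 0.0902
grip_force: 0.0
time: 1.98
tool_pos: [0.6454, -0.0864, 0.4042]
tool_rot: [3.142, 0.001, -0.186]
contact_force: [-0.4, 1.6, 0.5]
opening: 0.0901
grip_force: 0.0
(array([ 0.64541874, -0.08645864,  0.40425573]), array([-3.14159209e+00,  8.07809086e-04, -1.82969033e-01]))
```

View pics/w1.png

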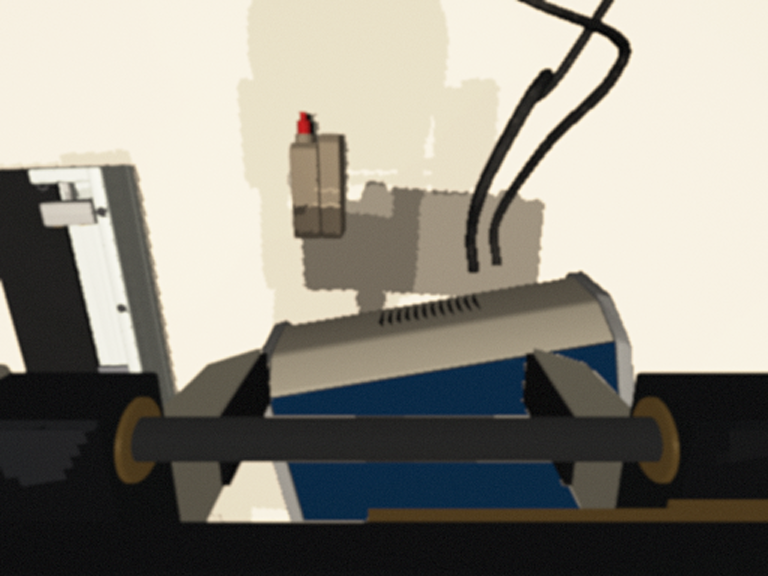

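The first wrist view shows the module at about (318,190), with its red fitting tip at (305,120). Next I'll centre on it for a second view.

Scaled: -0.021 m is -0.84, 0.02 m is 0.8.

```bash
python3 drive.py '{"increments": [[0.44,-0.84,0.8,0,0,0],[0.44,-0.84,0.8,0,0,0],[0.44,-0.84,0.8,0,0,0],[0,0,0,0,0,0],[0,0,0,0,0,0]]}'
python3 - <<'E'
from h import *
c=cam("wrist","w2");print(T()[:2])
i=crop(c,120,30,380,240,3);cv2.imwrite("pics/w2.png",i[:600,:780])
E
```

```text
time: 2.45
tool_pos: [0.6895, -0.0297, 0.3426]
tool_rot: [3.141, 0.004, -0.181]
contact_force: [0.4, -0.5, -0.1]
opening: 0.0902
grip_force: 0.0
(array([ 0.68938031, -0.03056526,  0.34426669]), array([ 3.14101588e+00,  1.10180104e-03, -1.82226430e-01]))
```

View pics/w2.png

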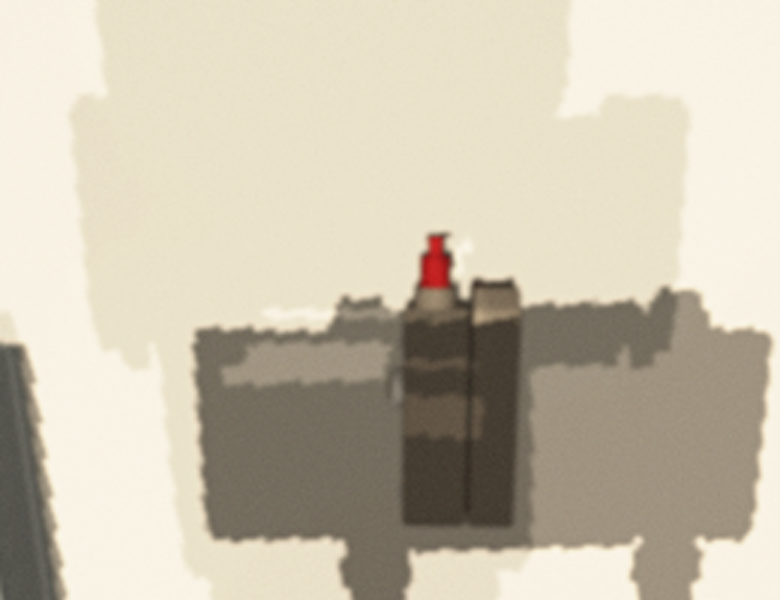

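In the second view the top face runs from its rear corners at (403,525) and (513,525) to the front right corner at (519,282). The red tip is at (435,233). I'll triangulate from these.

Run:
```python
from h import *
a,b=load("w1"),load("w2"); P=lambda x,y:(120+x/3,30+y/3)
for n,p,q in(("rearseam",(321,236),(467,524)),("tip",(303,113),(435,234)),("frontseam",(319,135),(471,284))):
    print(n,*[np.round(v,4) for v in tri(a,(p[0]/1.5,p[1]/1.5),b,P(*q))])
for z in(.038,):
  K={n:onz(b,*P(*q),z)[:2] for n,q in dict(RL=(403,525),RR=(513,525),FR=(519,283),FL=(403,310),seamR=(467,525),seamF=(471,284)).items()}
  print({k:np.round(v,4) for k,v in K.items()})
  print("w",np.linalg.norm(K["RL"]-K["RR"]),"len lower",np.linalg.norm(K["RR"]-K["FR"]),"len seam",np.linalg.norm(K["seamR"]-K["seamF"]))
  for x,y in(("RR","FR"),("RL","FL"),("seamR","seamF")): d=K[y]-K[x];print(np.arctan2(d[1],d[0]))
```

```text
rearseam [ 0.6726 -0.0368  0.0402] 0.0004
tip [ 0.7565 -0.0419  0.0245] 0.0015
frontseam [ 0.7404 -0.0497  0.0258] 0.0018
{'RL': array([ 0.675 , -0.0174]), 'RR': array([ 0.6689, -0.0504]), 'FR': array([ 0.74  , -0.0634]), 'FL': array([ 0.7385, -0.0296]), 'seamR': array([ 0.6715, -0.0366]), 'seamF': array([ 0.7422, -0.05  ])}
w 0.03351483526507379 len lower 0.07227960962082712 len seam 0.07200576788098301
-0.18070261228182802
-0.18992512694136685
-0.18661854767983288
```

Scaled: 0.0065 m is 0.26, 0.0045 m is 0.18.

```bash
python3 drive.py '{"increments": [[0.18,0.26,1.2,0,0,0],[0,0,1.6,0,0,0],[0,0,1.4,0,0,0],[0,0,1,0,0,0],[0,0,0,0,0,0],[0,0,0,0,0,0]]}'
python3 - <<'E'
from h import *
p,r,q=T();print(p,r,q.inv().apply(np.array([.6926,-.0378,.185])-p))
E
```

```text
time: 3.0
tool_pos: [0.6925, -0.0389, 0.2152]
tool_rot: [3.141, 0.001, -0.185]
contact_force: [0.8, -0.4, 0.7]
opening: 0.0899
grip_force: 0.0
[ 0.69249552 -0.03886504  0.21518877] [ 3.14131188e+00  6.82743664e-04 -1.84744882e-01] [-7.23286770e-05 -1.07459018e-03  3.01885266e-02]
```

Next: descend, grip, lift.

Scaled: 0.015 m is 0.6, -0.001 m is -0.04.

```bash
python3 drive.py '{"increments": [[0,-0.04,0.6,0,0,0],[0,0,0.6,0,0,0],[0,0,0,0,0,0],[0,0,0,0,0,0]]}'
python3 drive.py '{"increments": [[0,0,0,0,0,0],[0,0,0,0,0,0],[0,0,0,0,0,0],[0,0,0,0,0,0],[0,0,0,0,0,0],[0,0,0,0,0,0],[0,0,0,0,0,0],[0,0,0,0,0,0]]}' 0.0 25
python3 drive.py '{"increments": [[0,0,0,0,0,0],[0,0,0,0,0,0],[0,0,-0.4,0,0,0],[0,0,-1.2,0,0,0],[0,0,-1.2,0,0,0],[0,0,-1.2,0,0,0],[0,0,0,0,0,0]]}'
```

```text
time: 3.33
tool_pos: [0.6934, -0.0373, 0.1873]
tool_rot: [3.141, -0.003, -0.184]
contact_force: [0.6, 0.4, -0.5]
opening: 0.09
grip_force: 0.0
time: 4.0
tool_pos: [0.6928, -0.0369, 0.1846]
tool_rot: [3.141, 0.0, -0.184]
contact_force: [0.1, 0.1, 0.1]
opening: 0.0412
grip_force: 0.0
time: 4.58
tool_pos: [0.6942, -0.037, 0.2927]
tool_rot: [-3.141, -0.012, -0.184]
contact_force: [1.3, -0.6, -1.3]
opening: 0.034
grip_force: 25.7
```

Scaled: -0.029 m is -1.16, -0.018 m is -0.72.

```bash
python3 drive.py '{"increments": [[-0.72,-1.16,-0.72,0,0,0],[-0.72,-1.16,-0.72,0,0,0],[-0.72,-1.16,-0.72,0,0,0],[-0.72,-1.16,-0.72,0,0,0],[-0.72,-1.16,-0.72,0,0,0],[0,0,0,0,0,0],[0,0,0,0,0,0]]}'
python3 - <<'E'
from h import *
c=cam("wrist","w3");print(T()[:2])
i=crop(c,0,0,512,384,1.56);cv2.imwrite("pics/w3.png",i)
E
```

```text
time: 5.17
tool_pos: [0.6301, 0.1242, 0.3761]
tool_rot: [-3.141, -0.002, -0.181]
contact_force: [0.2, -1.1, -3.4]
opening: 0.0339
grip_force: 25.8
(array([0.63052622, 0.12278316, 0.37483535]), array([ 3.14113483e+00, -2.59287979e-04, -1.82605181e-01]))
```

View pics/w3.png

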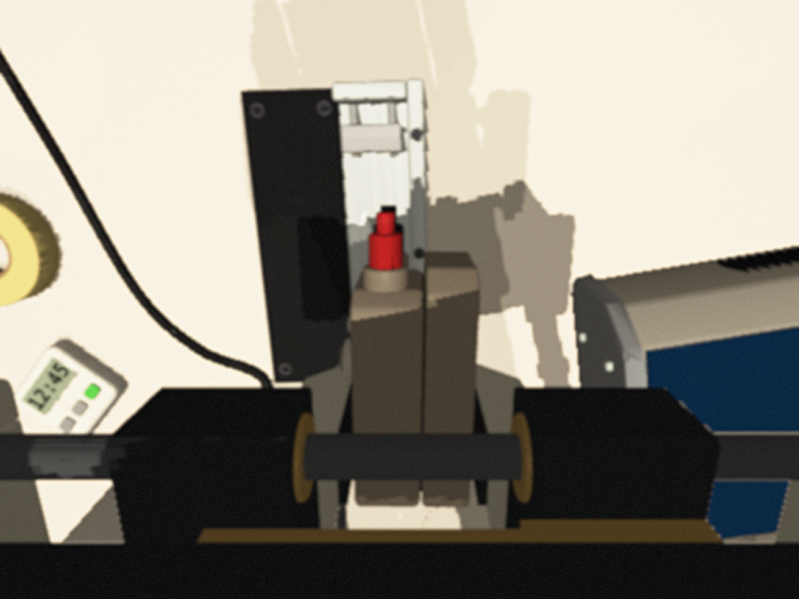

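The wrist view shows the apron's rear corners at (243,92) and (333,90) and its front left corner at (275,382). The step edge runs (333,90)→(350,340), and the port block's front edge is near row 152. I'll fit lines to the dark apron mask and check the heights.

```bash
cat > dock.py <<'E'
from h import *
c=load("w3");g=cv2.cvtColor(c["image"],cv2.COLOR_RGB2GRAY)
def edge(rows,x0,x1,sgn):  # subpixel column of strongest gradient
    P=[]
    for v in rows:
        d=np.diff(cv2.GaussianBlur(g,(3,3),0)[v,x0:x1].astype(float))*sgn; k=int(d.argmax())
        P.append((x0+k+.5,v))
    return np.array(P,float)
def fit(P):
    vx,vy,x,y=cv2.fitLine(P.astype(np.float32),cv2.DIST_HUBER,0,.01,.01).ravel(); return np.array([x,y]),np.array([vx,vy])
def world(P,z): return np.array([onz(c,*p,z)[:2] for p in P])
k=1.56
L=world(edge(range(68,230,4),148,185,-1),.014)
S=world(edge(list(range(66,78))+list(range(100,132,3)),205,232,1),.014)
rr=[]
for u in range(162,210,4):
    d=-np.diff(cv2.GaussianBlur(g,(3,3),0)[45:75,u].astype(float)); rr.append((u,45+d.argmax()+.5))
B=world(rr,.014)
for n,Q in(("L",L),("S",S),("B",B)):
    x,d=fit(Q); print(n,x,np.degrees(np.arctan2(d[1],d[0])),np.arctan(d[1]/d[0]), "resid",np.abs((Q-x)@[-d[1],d[0]]).max())
xL,dL=fit(L);xS,dS=fit(S);xB,dB=fit(B)
d=dL*np.sign(dL[0]);n=np.array([-d[1],d[0]])
print("width L-S",(xL-xS)@n)
O=xL+d*((xB-xL)@d-.1)-n*.056
O2=xS+n*.005; O2=O2+d*((xB-O2)@d-.1)
print("dock origin",O,O2,"yaw",np.arctan2(d[1],d[0]))
t=load("top0")
z1=lambda x,y:(235+x/5,135+y/5)
for nm,p,q in(("RL",(243,92),(122,90)),("stepR",(333,90),(222,105)),("FL",(275,382),(72,425))): print(nm,tri(c,(p[0]/k,p[1]/k),t,z1(*q)))
for p in((342,151),(402,151)): print("port top front",[np.round((onz(c,p[0]/k,p[1]/k,z)[:2]-O)@np.stack([d,n],1),4) for z in(.040,)])
for p in((332,84),(407,82),(425,80)): print("stop/wall top",[np.round((onz(c,p[0]/k,p[1]/k,z)[:2]-O)@np.stack([d,n],1),4) for z in(.039,.044)])
E
python3 dock.py
```

```text
L [0.6755024  0.22245671] -8.694097 -0.15174061 resid 0.0005434676338386711
S [0.7183217  0.15506604] -9.152989 -0.15974979 resid 0.0006320437925608591
B [0.75927097 0.17977604] 81.19079 1.4170467 resid 0.0004042267065362531
width L-S 0.060143795
dock origin [0.65641856 0.16872399] [0.65654796 0.16957036] yaw -0.15174061
RL (array([0.76208217, 0.20800025, 0.01187974]), np.float64(0.0016014265951718118))
stepR (array([0.75225355, 0.15118628, 0.02204619]), np.float64(0.0005592786385745729))
FL (array([0.57060719, 0.23336825, 0.02296427]), np.float64(0.0038877261752177077))
port top front [array([ 0.0621, -0.0081])]
port top front [array([ 0.061 , -0.0436])]
stop/wall top [array([ 0.0989, -0.0048]), array([ 0.0983, -0.0055])]
stop/wall top [array([ 0.0987, -0.0478]), array([ 0.0981, -0.0478])]
stop/wall top [array([ 0.0995, -0.0581]), array([ 0.0988, -0.058 ])]
```

Dock origin is (0.6565, 0.1691) with yaw −0.153, and the sizes check out: step width 60 mm, port face about 61 mm. Next I'll carry the module over the apron.

Scaled: 0.01 m is 0.4, 0.035 m is 1.4.

```bash
python3 drive.py '{"increments": [[0,-1.2,0.8,0,0,-0.03],[0,-1.148,1,0,0,0],[0,0,1.4,0,0,0],[0,0,1.4,0,0,0],[0,0,1.2,0,0,0],[0,0,0.4,0,0,0],[0,0,0,0,0,0],[0,0,0,0,0,0]]}'
cat > tg.py <<'E'
from h import *
import sys
O=np.array([.6565,.1691]);yw=-.153;d=np.array([np.cos(yw),np.sin(yw)]);n=np.array([-d[1],d[0]])
x,y,z=map(float,sys.argv[1:4]) # dock mm, TCP z mm
p,r,q=T();w=O+d*x/1e3+n*y/1e3
print("dock xy",np.round((p[:2]-O)@np.stack([d,n],1)*1e3,1),"z",p[2],"yaw",r[2],"tool delta",np.round(q.inv().apply(np.r_[w,z/1e3]-p),4))
E
python3 tg.py -17 9 199
```

```text
time: 5.88
tool_pos: [0.6414, 0.1791, 0.2198]
tool_rot: [3.141, 0.0, -0.156]
contact_force: [0.4, 0.6, -1.0]
opening: 0.0342
grip_force: 25.8
dock xy [-16.4   7.5] z 0.21979253881664806 yaw -0.15555787041711677 tool delta [-0.0006 -0.0015  0.0208]
```

Scaled: -0.0015 m is -0.06, 0.01 m is 0.4.

```bash
python3 drive.py '{"increments": [[-0.02,-0.06,0.4,0,0,0],[0,0,0.24,0,0,0],[0,0,0.12,0,0,0],[0,0,0.08,0,0,0],[0,0,0,0,0,0],[0,0,0,0,0,0]]}'
python3 tg.py -17 9 199
python3 - <<'E'
from h import *
c=cam("wrist","w4");b=cam("scene","s4")
i=crop(c,150,20,350,200,2);j=crop(b,205,160,325,260,3.33)
cv2.imwrite("pics/p4.png",np.hstack([i,cv2.resize(j,(400,360))]))
E
```

```text
time: 6.38
tool_pos: [0.6406, 0.1816, 0.1991]
tool_rot: [-3.141, -0.001, -0.154]
contact_force: [0.1, 0.3, -2.6]
opening: 0.034
grip_force: 25.8
dock xy [-17.6  10. ] z 0.19909239974525822 yaw -0.15416756882661753 tool delta [0.0006 0.001  0.0001]
```

View pics/p4.png

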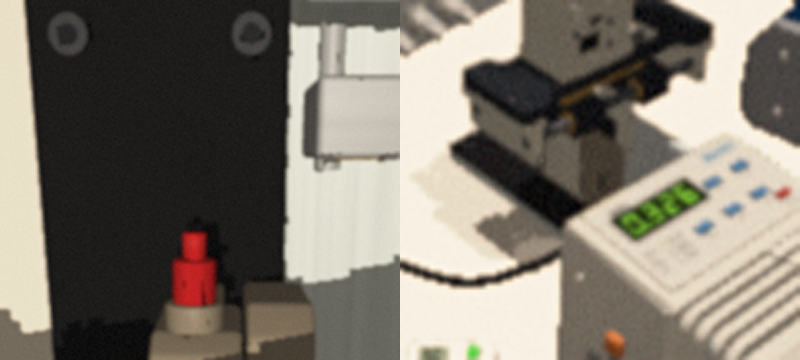

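The module stands on the apron with its base just past the step edge. I'll open only slightly, because the wall is close to the right finger, and then lift.

Scaled: -0.03 m is -1.2, -0.022 m is -0.88.

```bash
python3 drive.py '{"increments": [[0,0,0,0,0,0],[0,0,0,0,0,0],[0,0,0,0,0,0],[0,0,0,0,0,0]]}' 0.05
python3 drive.py '{"increments": [[0,0,-0.4,0,0,0],[0,0,-0.8,0,0,0],[0,0,-1.2,0,0,0],[0,0,-0.4,0,0,0],[0,0,0,0,0,0],[0,0,0,0,0,0]]}'
python3 drive.py '{"increments": [[0.2,-0.88,0,0,0,0],[0.2,-0.88,0,0,0,0],[0.2,0,0,0,0,0],[0,0,0,0,0,0],[0,0,0,0,0,0],[0,0,0,0,0,0]]}' 0.0 20
python3 tg.py -3 54 221
```

```text
time: 6.82
tool_pos: [0.6407, 0.1816, 0.1991]
tool_rot: [-3.141, -0.001, -0.154]
contact_force: [0.3, 0.2, 0.3]
opening: 0.0493
grip_force: 0.0
time: 7.32
tool_pos: [0.6405, 0.1816, 0.2692]
tool_rot: [-3.141, -0.001, -0.154]
contact_force: [0.5, 0.5, -0.5]
opening: 0.0498
grip_force: 0.0
time: 7.82
tool_pos: [0.6618, 0.2219, 0.2676]
tool_rot: [3.14, 0.002, -0.155]
contact_force: [0.4, 0.1, -0.2]
opening: 0.0146
grip_force: 0.0
dock xy [-2.8 53. ] z 0.2675514137656285 yaw -0.1548453921730324 tool delta [-0.0001 -0.001   0.0466]
```

Scaled: 0.02 m is 0.8, 0.0065 m is 0.26.

```bash
python3 drive.py '{"increments": [[0,-0.04,0.8,0,0,0],[0,0,0.8,0,0,0],[0,0,0.26,0,0,0],[0,0,0,0,0,0],[0,0,0,0,0,0],[0,0,0,0,0,0]]}'
python3 tg.py -3 54 221
python3 drive.py '{"increments": [[0,0.16,0,0,0,0],[0,0.16,0,0,0,0],[0,0.16,-0.04,0,0,0],[0,0.16,-0.08,0,0,0],[0,0.16,-0.08,0,0,0],[0,0.16,-0.08,0,0,0],[0,0,0,0,0,0]]}'
python3 - <<'E'
from h import *
c=cam("wrist","w5");b=cam("scene","s5")
i=crop(c,150,20,350,260,2);j=crop(b,205,160,325,260,4)
cv2.imwrite("pics/p5.png",np.hstack([i[:400],cv2.resize(j,(400,400))]))
E
```

```text
time: 8.32
tool_pos: [0.6627, 0.2236, 0.2235]
tool_rot: [-3.141, -0.002, -0.155]
contact_force: [1.0, 0.2, 0.3]
opening: 0.0008
grip_force: 0.0
dock xy [-2.2 54.8] z 0.22352245176076835 yaw -0.154539829039112 tool delta [-0.0008  0.0008  0.0025]
time: 8.9
tool_pos: [0.6587, 0.1993, 0.2301]
tool_rot: [-3.141, -0.001, -0.155]
contact_force: [0.5, 1.0, -0.2]
opening: 0.0004
grip_force: 0.5
```

View pics/p5.png

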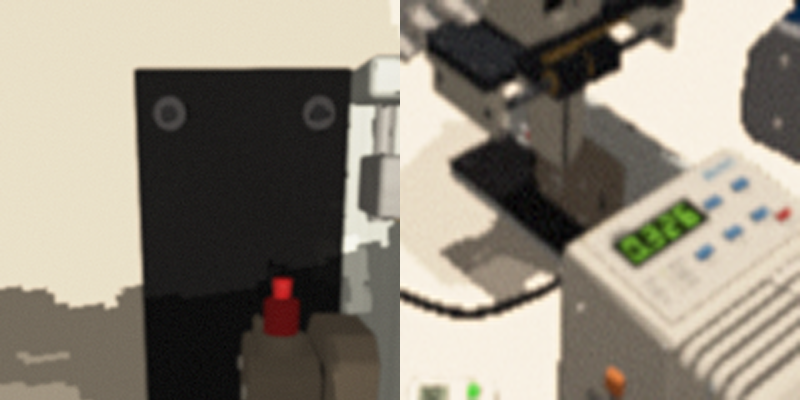

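It has begun tipping: the base now shows beyond the step. I'll continue right and up.

Scaled: 0.004 m is 0.16, -0.002 m is -0.08.

```bash
python3 drive.py '{"increments": [[0,0.16,-0.08,0,0,0],[0,0.16,-0.08,0,0,0],[0,0.16,-0.04,0,0,0],[0,0.16,-0.04,0,0,0],[0,0.16,0,0,0,0],[0,0.16,0,0,0,0],[0,0,0,0,0,0],[0,0,0,0,0,0]]}'
python3 tg.py -3 6 240
python3 - <<'E'
from h import *
c=cam("wrist","w6");b=cam("scene","s6")
i=crop(c,150,20,350,260,2);j=crop(b,205,160,325,260,4)
cv2.imwrite("pics/p6.png",np.hstack([i[:480],cv2.resize(j,(400,480))]))
E
```

```text
time: 9.67
tool_pos: [0.6547, 0.1757, 0.2356]
tool_rot: [3.141, -0.0, -0.154]
contact_force: [-0.2, 0.5, 0.1]
opening: 0.0003
grip_force: 0.0
dock xy [-2.8  6.3] z 0.2356144008642901 yaw -0.15435120459240026 tool delta [-0.0002  0.0003 -0.0044]
```

View pics/p6.png

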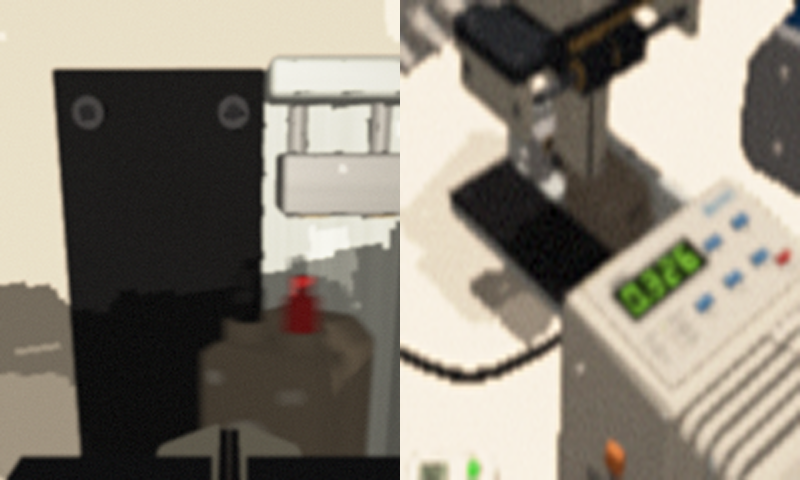

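It's leaning past halfway, so I'll keep pushing.

Scaled: 0.004 m is 0.16.

```bash
python3 drive.py '{"increments": [[0,0.16,0,0,0,0],[0,0.16,0,0,0,0],[0,0.16,0,0,0,0],[0,0.16,0,0,0,0],[0,0,0,0,0,0],[0,0,0,0,0,0]]}'
python3 drive.py '{"increments": [[0,-0.8,-0.4,0,0,0],[0,-1,-0.4,0,0,0],[0,-0.4,0,0,0,0],[0,0,0,0,0,0],[0,0,0,0,0,0]]}'
python3 tg.py -3 30 204
python3 - <<'E'
from h import *
c=cam("wrist","w7");b=cam("scene","s7")
i=crop(c,200,40,400,280,2);j=crop(b,205,160,325,260,4)
cv2.imwrite("pics/p7.png",np.hstack([i[:480],cv2.resize(j,(400,480))]))
E
```

```text
time: 10.27
tool_pos: [0.6525, 0.1601, 0.2352]
tool_rot: [3.142, 0.0, -0.155]
contact_force: [0.1, -0.7, -0.4]
opening: 0.0005
grip_force: 0.0
time: 10.68
tool_pos: [0.6605, 0.215, 0.2544]
tool_rot: [3.141, 0.001, -0.153]
contact_force: [-0.1, 0.2, -0.4]
opening: 0.0003
grip_force: 0.0
dock xy [-3.1 46. ] z 0.25435276403249263 yaw -0.15271430919786466 tool delta [0.0001 0.016  0.0504]
```

View pics/p7.png

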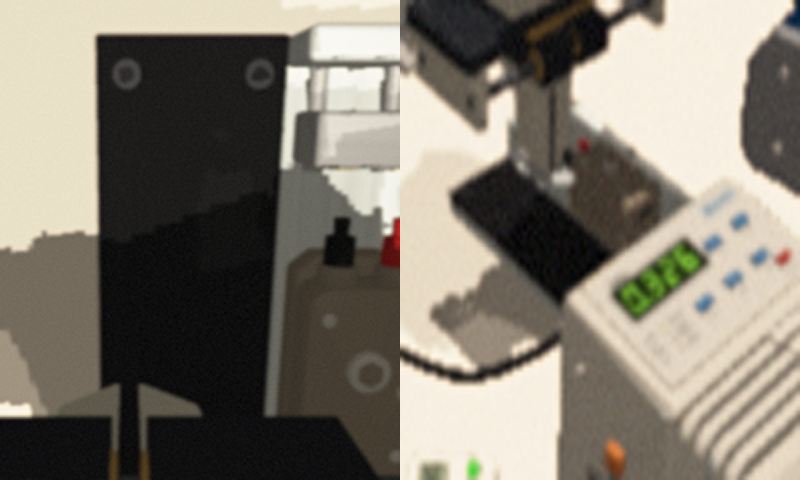

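The button is up, both fittings face the port block, and the module's left side is just clear of the step. I've used all my pictures, so from here I'll go by numbers. Next is a gentle shove on the left side to seat it.

Scaled: 0.025 m is 1, 0.022 m is 0.88.

```bash
python3 drive.py '{"increments": [[0,0,1,0,0,0],[0,0.2,0.88,0,0,0],[0,0.48,0,0,0,0],[0,0.4,0,0,0,0],[0,0.16,0,0,0,0],[0,0,0,0,0,0],[0,0,0,0,0,0]]}'
python3 tg.py -3 11 204
python3 drive.py '{"increments": [[0,0.08,0,0,0,0],[0,0.08,0,0,0,0],[0,0,0,0,0,0],[0,0,0,0,0,0]]}'
python3 tg.py -3 9 204
```

```text
time: 11.37
tool_pos: [0.6567, 0.1835, 0.21]
tool_rot: [-3.141, -0.003, -0.155]
contact_force: [-0.5, 0.4, 0.5]
opening: 0.0004
grip_force: 0.0
dock xy [-2.  14.2] z 0.20997503594506 yaw -0.15548622298124903 tool delta [-0.001   0.0033  0.006 ]
time: 11.7
tool_pos: [0.6555, 0.1804, 0.2084]
tool_rot: [-3.142, -0.0, -0.154]
contact_force: [-0.5, 0.7, 0.4]
opening: 0.0004
grip_force: 0.0
dock xy [-2.7 11. ] z 0.20838409424106027 yaw -0.15401068793250738 tool delta [-0.0003  0.002   0.0044]
```

Scaled: 0.001 m is 0.04.

```bash
python3 drive.py '{"increments": [[0,0.04,0,0,0,0],[0,0.04,0,0,0,0],[0,0.04,0,0,0,0],[0,0,0,0,0,0],[0,0,0,0,0,0]]}'
python3 tg.py -3 8 204
python3 - <<'E'
from h import *
from scipy.spatial.transform import Rotation
# red / black fitting tips & outline in old w7
c=load("w7");im=c["image"].astype(int)
red=((im[...,0]>110)&(im[...,1]<60)&(im[...,2]<60)).astype(np.uint8);v,u=np.nonzero(red);print("red",u.min(),u.max(),v.min(),v.max())
O=np.array([.6565,.1691]);yw=-.153;d=np.array([np.cos(yw),np.sin(yw)]);n=np.array([-d[1],d[0]]);D=np.stack([d,n],1)
f=lambda x,y,z:np.round((onz(c,200+x/2,40+y/2,z)[:2]-O)@D*1e3,1)
print("button",f(369,372,.0525),"black tip",f(342,218,.035),"left top edge",f(290,262,.048),f(276,405,.048),"step",f(288,60,.014),f(266,410,.014))
w=load("s7")
E
```

```text
time: 12.12
tool_pos: [0.655, 0.1773, 0.2081]
tool_rot: [3.142, 0.0, -0.154]
contact_force: [-0.3, 0.2, -1.0]
opening: 0.0003
grip_force: 0.1
dock xy [-2.7  7.9] z 0.20811359682149305 yaw -0.15420745701664762 tool delta [-0.0003 -0.0001  0.0041]
red 397 406 149 170
button [  2.5 -25.4] black tip [ 45.7 -18.7] left top edge [34.9 -0.6] [-10.3   0.5] step [92.2 -3.9] [-28.2  -4.3]
```

```bash
for i in 1 2 ; do python3 drive.py '{"increments": [[0,0.04,0,0,0,0],[0,0.04,0,0,0,0],[0,0,0,0,0,0]]}' | grep -E "tool_pos|force"; done
python3 tg.py -3 8 204
python3 - <<'E'
from h import *
a=cam("wrist","w8");im=a["image"]
g=cv2.GaussianBlur(cv2.cvtColor(im,cv2.COLOR_RGB2GRAY),(3,3),0)
O=np.array([.6565,.1691]);yw=-.153;d=np.array([np.cos(yw),np.sin(yw)]);n=np.array([-d[1],d[0]]);D=np.stack([d,n],1)
# match the button & fitting appearance from w7 into w8 (local template)
c=load("w7");g7=cv2.GaussianBlur(cv2.cvtColor(c["image"],cv2.COLOR_RGB2GRAY),(3,3),0)
for nm,(x,y),z,h in(("button",(369,372),.0525,12),("blacktip",(342,222),.035,8),("screw",(329,321),.048,6)):
    u,v=int(200+x/2),int(40+y/2)
    t=g7[v-h:v+h+1,u-h:u+h+1]; s=cv2.matchTemplate(g,t,cv2.TM_CCOEFF_NORMED)
    pu,pv=proj(a,onz(c,u,v,z)); x0,y0=int(pu)-25-h,int(pv)-25-h; x0=max(x0,0);y0=max(y0,0)
    s=s[y0:y0+51,x0:x0+51]; k=np.unravel_index(s.argmax(),s.shape); q=(x0+k[1]+h,y0+k[0]+h)
    P,e=tri(c,(u,v),a,q); print(nm,"score",round(float(s.max()),2),"px",q,"pred",np.round((pu,pv)),"dock",np.round((P[:2]-O)@D*1e3,1),"z",P[2],e,"onz",np.round((onz(a,*q,z)[:2]-O)@D*1e3,1))
E
```

```text
tool_pos: [0.6547, 0.1764, 0.2082]
contact_force: [0.2, 6.5, -1.3]
grip_force: 3.1
tool_pos: [0.6545, 0.1758, 0.2085]
contact_force: [0.3, 12.1, -1.0]
grip_force: 6.1
dock xy [-3.   6.3] z 0.20854202796462779 yaw -0.15395596811822276 tool delta [ 0.     -0.0017  0.0046]
button score 0.38 px (np.int64(312), np.int64(239)) pred [335. 264.] dock [ 21.8 -11. ] z 0.08290116964364129 0.013059895213960546 onz [ 15.2 -14.1]
blacktip score 0.89 px (np.int64(319), np.int64(168)) pred [320. 167.] dock [ 44.6 -18.2] z 0.03711125680337102 0.00035547946631495433 onz [ 44.  -18.6]
screw score 0.94 px (np.int64(311), np.int64(231)) pred [309. 231.] dock [ 15.8 -14.6] z 0.04407600325061489 0.0005779980276726966 onz [ 17.1 -14.2]
```

The shove pressed the module flush to the wall with a clean force rise, so it's seated. Before the nose push I'll check clearance to the pump and the chamber.

The manual's scale: shifts go in units of 25 mm. Converting my numbers, -0.035 m is -1.4, -0.03 m is -1.2.

```bash
python3 drive.py '{"increments": [[0,-0.16,0,0,0,0],[0,-0.8,-0.8,0,0,0],[0,0,-1.4,0,0,0],[0,0,-1.2,0,0,0],[0,0,0,0,0,0],[0,0,0,0,0,0]]}'
python3 tg.py -62 -25 205
python3 - <<'E'
from h import *
O=np.array([.6565,.1691]);yw=-.153;d=np.array([np.cos(yw),np.sin(yw)]);n=np.array([-d[1],d[0]]);D=np.stack([d,n],1)
c=load("w3");t=load("top0")
f=lambda c,p,z:np.round((onz(c,*p,z)[:2]-O)@D*1e3,0)
print("chamber",[f(c,(x/1.56,y/1.56),.106) for x,y in((576,282),(625,295),(798,245))],[f(t,p,.106) for p in((329,208),(420,209),(329,345))])
print("pump",[f(t,p,.13) for p in((205,233),(260,238))])
E
```

```text
time: 13.17
tool_pos: [0.6585, 0.197, 0.2957]
tool_rot: [-3.141, -0.005, -0.154]
contact_force: [-0.2, -0.1, -0.2]
opening: 0.0005
grip_force: 0.0
dock xy [-2.2 27.9] z 0.2957300176621971 yaw -0.1541343870567351 tool delta [-0.0601  0.0531  0.0904]
chamber [array([  -5., -131.]), array([ -12., -156.]), array([  11., -239.])] [array([ -32., -154.]), array([   7., -389.]), array([-377., -209.])]
pump [array([-151.,  151.]), array([-140.,   11.])]
```

Scaled: -0.03 m is -1.2, 0.03 m is 1.2.

```bash
python3 drive.py '{"increments": [[-1.2,1,0,0,0,0],[-1.2,1,0,0,0,0],[0,0,1.2,0,0,0],[0,0,0.8,0,0,0],[0,0,0,0,0,0],[0,0,0,0,0,0]]}'
python3 tg.py -62 -22 208
```

```text
time: 13.67
tool_pos: [0.5907, 0.1566, 0.2416]
tool_rot: [3.14, 0.004, -0.155]
contact_force: [0.0, 0.0, 0.9]
opening: 0.0005
grip_force: 0.0
dock xy [-63.1 -22.4] z 0.24162875908980117 yaw -0.1545000567945185 tool delta [ 0.0012 -0.0005  0.0336]
```

Scaled: 0.02 m is 0.8, 0.0135 m is 0.54.

```bash
python3 drive.py '{"increments": [[0,0,0.8,0,0,0],[0,0,0.54,0,0,0],[0,0,0,0,0,0],[0,0,0,0,0,0]]}'
python3 drive.py '{"increments": [[0.16,0,0,0,0,0],[0.16,0,0,0,0,0],[0.12,0,0,0,0,0],[0.12,0,0,0,0,0],[0.12,0,0,0,0,0],[0.12,0,0,0,0,0],[0,0,0,0,0,0],[0,0,0,0,0,0]]}'
python3 tg.py -22 -22 208
python3 - <<'E'
from h import *
c=cam("wrist","w9")
O=np.array([.6565,.1691]);yw=-.153;d=np.array([np.cos(yw),np.sin(yw)]);n=np.array([-d[1],d[0]]);D=np.stack([d,n],1)
im=c["image"].astype(int)
red=((im[...,0]>90)&(im[...,1]<60)&(im[...,2]<60)).astype(np.uint8);v,u=np.nonzero(red);print("red",len(u),u.min(),u.max(),v.min(),v.max(), "tip dock",np.round((onz(c,u[v<v.min()+3].mean(),v.min(),.036)[:2]-O)@D*1e3,1))
E
```

```text
time: 14.0
tool_pos: [0.5915, 0.157, 0.21]
tool_rot: [3.141, 0.0, -0.154]
contact_force: [0.6, 0.1, 0.1]
opening: 0.0006
grip_force: 0.0
time: 14.67
tool_pos: [0.6112, 0.1537, 0.2096]
tool_rot: [3.142, -0.001, -0.154]
contact_force: [-0.2, -0.0, 0.0]
opening: 0.0005
grip_force: 0.0
dock xy [-42.4 -22.1] z 0.2096379933089234 yaw -0.15429065050025592 tool delta [ 0.0204 -0.0002  0.0017]
red 471 289 307 52 85 tip dock [ 55.5 -36.4]
```

Scaled: 0.002 m is 0.08, 0.001 m is 0.04.

```bash
python3 drive.py '{"increments": [[0.08,0,0,0,0,0],[0.08,0,0,0,0,0],[0.08,0,0,0,0,0],[0.08,0,0,0,0,0],[0.08,0,0,0,0,0],[0.04,0,0,0,0,0],[0,0,0,0,0,0]]}' | grep force
python3 tg.py -24 -22 208
python3 drive.py '{"increments": [[0.06,0,0,0,0,0],[0.04,0,0,0,0,0],[0.04,0,0,0,0,0],[0,0,0,0,0,0]]}' | grep force
python3 tg.py -24 -22 208
```

```text
contact_force: [-5.2, 0.3, 2.8]
grip_force: 2.5
dock xy [-32.1 -22. ] z 0.20956289996853206 yaw -0.15419569726787996 tool delta [ 0.0081 -0.      0.0015]
contact_force: [-5.0, 0.6, 2.5]
grip_force: 2.5
dock xy [-28.6 -22. ] z 0.20957601003714824 yaw -0.15413042854322656 tool delta [ 0.0046 -0.      0.0016]
```

```bash
python3 drive.py '{"increments": [[0.032,0,0,0,0,0],[0.032,0,0,0,0,0],[0.032,0,0,0,0,0],[0,0,0,0,0,0]]}' | grep contact; python3 tg.py -24 -22 208
python3 drive.py '{"increments": [[0.024,0,0,0,0,0],[0.024,0,0,0,0,0],[0,0,0,0,0,0]]}' | grep contact; python3 tg.py -24 -22 208
```

```text
contact_force: [-4.2, 0.7, 2.6]
dock xy [-26.1 -22. ] z 0.20959315517853191 yaw -0.15408551741732945 tool delta [ 0.0021 -0.      0.0016]
contact_force: [-6.0, 1.3, 1.5]
dock xy [-24.8 -22.1] z 0.20957030235810853 yaw -0.15418911281955028 tool delta [ 0.0008 -0.0001  0.0016]
```

```bash
for i in 1 2 3; do python3 drive.py '{"increments": [[0.024,0,0,0,0,0],[0,0,0,0,0,0]]}' | grep contact; python3 tg.py -24 -22 208; done
```

```text
contact_force: [-3.8, 1.1, 2.1]
dock xy [-24.2 -22.1] z 0.2095776137659709 yaw -0.15416812218234632 tool delta [ 0.0002 -0.0001  0.0016]
contact_force: [-4.9, 0.5, 1.9]
dock xy [-23.5 -22.1] z 0.20956752532996156 yaw -0.1541993012893461 tool delta [-0.0005 -0.0001  0.0016]
contact_force: [-5.6, 2.0, 2.2]
dock xy [-23.2 -22.1] z 0.2095795670317801 yaw -0.15415758646550937 tool delta [-0.0008 -0.0001  0.0016]
```

```bash
for i in 1 2 3 4; do python3 drive.py '{"increments": [[0.02,0,0,0,0,0],[0,0,0,0,0,0]]}' | grep contact; python3 tg.py -24 -22 208|cut -c1-20; done
```

```text
contact_force: [-6.7, 1.8, 4.2]
dock xy [-23. -22.] 
contact_force: [-9.5, 0.8, 5.1]
dock xy [-22.8 -22. 
contact_force: [-11.4, 1.9, 7.3]
dock xy [-22.6 -22. 
contact_force: [-11.3, 1.7, 7.1]
dock xy [-22.3 -21.9
```

The force rose from 5 to 11 N over 1 mm at the expected place, so the block is at its stop. I'll back off and verify.

Scaled: -0.035 m is -1.4, -0.02 m is -0.8.

```bash
python3 drive.py '{"increments": [[-0.08,0,0,0,0,0],[-0.48,0,0,0,0,0],[-0.4,0,0,0,0,0],[0,0,-1.4,0,0,0],[0,0,-1.4,0,0,0],[0,0,-1.4,0,0,0],[0,0,-0.8,0,0,0],[0,0,0,0,0,0]]}' | grep -E "time|force"
cat > v.py <<'E'
from h import *
import sys
tag=sys.argv[1]; p,r,_=T()
O=np.array([.6565,.1691]);yw=-.153;d=np.array([np.cos(yw),np.sin(yw)]);n=np.array([-d[1],d[0]]);D=np.stack([d,n],1)
c=cam("wrist",tag);print(p)
im=c["image"].astype(int)
red=((im[...,0]>90)&(im[...,1]<60)&(im[...,2]<60)).astype(np.uint8);v,u=np.nonzero(red)
print("red px",u.min(),u.max(),v.min(),v.max(),"tip dock",np.round((onz(c,u[v<v.min()+3].mean(),v.min(),.036)[:2]-O)@D*1e3,1))
g=cv2.GaussianBlur(cv2.cvtColor(c["image"],cv2.COLOR_RGB2GRAY),(3,3),0)
# vertical profile through predicted module along y=-26.5, x 10..95: gradient peaks
for yy in(-20,-27,-34):
    xs=np.arange(-60,100,.5);val=[]
    for x in xs:
        w=O+d*x/1e3+n*yy/1e3; a,b=proj(c,[*w,.044]); val.append(g[int(round(b)),int(round(a))] if 0<=a<512 and 0<=b<384 else -1)
    val=np.array(val,float);dd=np.abs(val[3:]-val[:-3]);k=[i for i in range(3,len(dd)-3) if dd[i]==dd[i-3:i+4].max() and dd[i]>25]
    print(yy,[(xs[i]+.75,int(val[i]),int(val[i+3])) for i in k])
E
python3 v.py w10
```

```text
time: 18.05
contact_force: [0.8, -0.5, 0.4]
grip_force: 0.0
[0.61052557 0.15405514 0.34107883]
red px 280 288 54 71 tip dock [ 73.3 -36.5]
-20 [(np.float64(-49.25), 61, 94), (np.float64(-11.75), 102, 76), (np.float64(-10.75), 91, 65), (np.float64(-3.75), 86, 131), (np.float64(59.75), 105, 44), (np.float64(73.75), 76, 160), (np.float64(89.75), 178, 230)]
-27 [(np.float64(-49.25), 61, 94), (np.float64(-11.75), 102, 74), (np.float64(-3.25), 87, 129), (np.float64(-2.75), 87, 129), (np.float64(21.75), 146, 181), (np.float64(24.25), 185, 149), (np.float64(31.25), 152, 185), (np.float64(34.25), 192, 151), (np.float64(34.75), 192, 151), (np.float64(58.25), 157, 216), (np.float64(69.75), 227, 90), (np.float64(73.75), 93, 171), (np.float64(89.75), 177, 226)]
-34 [(np.float64(-49.25), 62, 93), (np.float64(-11.75), 100, 74), (np.float64(-2.25), 75, 125), (np.float64(28.25), 175, 146), (np.float64(58.75), 124, 93), (np.float64(59.25), 124, 93), (np.float64(67.25), 86, 119), (np.float64(69.75), 113, 77), (np.float64(70.25), 113, 77), (np.float64(73.75), 87, 161), (np.float64(89.75), 179, 233)]
```

Everything reads home: nose −11.75 mm (−12 expected), port face 73.75 (74), button centre 28 (28). I'll take one more view from a different place to check the module isn't tilted.

Scaled: -0.03 m is -1.2, -0.01 m is -0.4.

```bash
python3 drive.py '{"increments": [[0.4,-1.2,-0.4,0,0,0],[0.4,-1.2,-0.4,0,0,0],[0,0,0,0,0,0],[0,0,0,0,0,0],[0,0,0,0,0,0]]}' | grep -E "time|force"
python3 - <<'E'
from h import *
O=np.array([.6565,.1691]);yw=-.153;d=np.array([np.cos(yw),np.sin(yw)]);n=np.array([-d[1],d[0]]);D=np.stack([d,n],1)
a=load("w10");c=cam("wrist","w11");G=lambda c:cv2.cvtColor(c["image"],cv2.COLOR_RGB2GRAY)
W=lambda x,y,z:[*(O+d*x/1e3+n*y/1e3),z/1e3]
for nm,q in dict(button=(28,-26.5,52.5),noseL=(-12,-8,48),noseR=(-12,-45,48),noseM=(-12,-20,48),tipB=(74,-18,35),tipR=(74,-36,35)).items():
    p0=proj(a,W(*q)).astype(np.float32);p1=proj(c,W(*q)).astype(np.float32)
    h=8;t=cv2.getRectSubPix(G(a),(2*h+1,)*2,tuple(map(float,p0)));s=cv2.getRectSubPix(G(c),(2*h+17,)*2,tuple(map(float,p1)))
    m=cv2.matchTemplate(s,t,cv2.TM_CCOEFF_NORMED);_,sc,_,l=cv2.minMaxLoc(m);off=np.array(l)-8
    P,e=tri(a,p0,c,p1+off);print(nm,round(sc,2),off,"dock",np.round((P[:2]-O)@D*1e3,1),"z",round(P[2]*1e3,1),round(e*1e3,2))
E
```

```text
time: 18.52
contact_force: [0.4, 0.3, 0.2]
grip_force: 0.0
button 0.86 [-1  0] dock [ 27.8 -26.5] z 48.8 0.24
noseL 0.98 [-7 -4] dock [-17.4  -6.4] z 11.9 2.06
noseR 0.76 [-3  0] dock [-14.6 -46. ] z 35.4 0.73
noseM 0.99 [8 0] dock [ -6.1 -20.4] z 76.8 1.65
tipB 0.94 [-1 -1] dock [ 74.9 -18. ] z 29.7 0.49
tipR 0.83 [-3 -1] dock [ 75.8 -36.7] z 21.3 0.06
```

Button height agrees within a pixel (about 4 mm) and nothing reads raised. The edge points matched too poorly to use. Handing in.

```bash
python3 -c "
from cell import robot
print(robot.hand_in())"
```

```text
the job is handed in; nothing more can be done
None
```

The job is handed in, but the verdict was not shown. By my measurements the module sits base down in the pocket with its button up, and the port block is back at its stop within about 1 mm. The push peaked at about 11 N along the pocket, and the robot is clear. The two-view check shows no tilt but is only good to about 4 mm, and the bystanders were never approached and not re-measured.

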